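# Put the hole-saw kit back in its fitted tray

### The arm

A 7-joint arm with a two-finger parallel gripper is mounted at the origin on the work surface. World frame = base frame: x ahead of the robot, y to its left, z up, the work surface at z = 0. Lengths are in m, angles in rad, forces in N, time in s.
With the tool pointing down it reaches from about 0.35 to 0.9 m from the base axis. Payload 8.1 kg.
Tool frame: the origin (TCP) lies on the centre line of the jaws, within the pads' length; the fingertips stand 19 mm ahead of it and the grasp point (between the pads) is the TCP (arm.tip_reach is the distance from the TCP to the fingertips, in m); z points along the fingers, y is the line along which they close (so a half turn about z gives the same grasp; the last joint's range is limited). The gripper opens to 92 mm and grips with 3 to 60 N. Pads are 19 mm wide; open, the fingers measure 130 mm over their backs; the gripper's body (75 mm by 190 mm) begins 47 mm behind the grasp point.
Start: joints at [-1.253, 0.434, 0.025, 1.573, -0.012, 1.134, -0.075], TCP at [0.255, 0.57, 0.246] pointing down, gripper open.
Joint ranges: [-2.62, 2.62], [-0.44, 2.09], [-1.27, 1.32], [0.08, 2.57], [-1.32, 4.46], [0.12, 2], [-2.74, 2.74]. Speed limits (rad/s): [2.22, 2.22, 3.01, 3.01, 3.14, 3.14, 3.14].

### API

Orientations are given as a rotation vector (axis times angle).
In Python, from cell import arm gives the robot as it stands.
- The arm moves only by the tool arm_command, never from a script. Its argument "targets" is a list that holds one entry, the list of rows, each a list of 6 numbers: the shift along the tool's x, y, z in m, then the turn, a rotation vector about the tool's x, y, z in rad. A call has 1 to 10 rows; each row shifts and turns the commanded pose from where the row before left it, along the tool's axes as they then stand; what a row does not reach is not made up. A row lasts 1/8 s, in which the tool goes at most 62.5 mm and 10.7 degrees, less where a joint would pass 70% of its speed; a pose out of reach is approached as far as the arm can. A call with a gripper value outside its range is refused whole. "jaw" is the finger opening in m, from 0 to 0.0918, set as the call begins (left out, the last holds). The fingers move at their own pace and stop on an object; "newtons" is the grip in N (left out, the last holds). Time passes only in rows, so rows that do not move let the fingers close. It gives the time, the measured TCP pose, the force, the opening and the grip force at its end, in the units of the state.
- arm.observe(): the state, without advancing time (a new reading comes with each control period).
- arm.get_image(name): name is "scene" or "top" or "wrist"; returns a dict with "pixels" (480x640x3 uint8, red, green, blue), "z_map" (480x640 float32, m along the optical axis (not along the pixel's ray), 0 where there is no reading), "fx", "fy", "cx", "cy" (pixels), "xyz" and "rotation" of the camera in the world; the wrist camera has in their place "T_tool_cam" (4x4, takes a point from camera to tool coordinates, whose origin is the TCP and whose axes are the flange's). Camera axes: x right, y down, z forward; pixel columns grow to the right and rows downward; lengths in m; the calibration is good to about 2 mm. A picture is of the moment at which its call begins: read the wrist's pose just before it.
- arm.sign_off(): hands the job in; it is judged then, once.
The state is a dict: "clock": time; "joints": joint angles; "dq": joint speeds; "joint_efforts": joint torques, N m; "position": TCP position; "ee_rot": TCP orientation; "force": force on the tool from outside, world axes, zero at the start; "ft_torque": the same for the moment, N m; "width": opening from 0.0 (shut) to 1.0 (fully open); "gripper_force": force on a finger pad.
Only numpy, scipy, OpenCV 4.12 (cv2) and the standard library are available. Lean on these libraries where they do the work, as an engineer would, in place of code of your own. Each camera call takes 0.05 s, during which the arm holds its last target. There are 200 camera calls.

### The job

The drill press's hole-saw kit is scattered over the bench: put it back in its fitted tray. Stand each of the three hole saws, teeth down, in the round recess bored for its size, and lay the mandrel in the slotted block, along the slot, centred and with its collar on the slot's floor. The steel pipe coupling and the spade bit are not part of the kit: leave them where they are.

Things in the scene. Friction and masses are not known exactly. Their poses are not given: they have to be found in the camera images.
- saw35: bare-steel hole saw, a cylinder 35 mm in diameter and 42 mm tall, standing on its toothed open end: closed flat back on top with a round 15 mm hole in the middle and two pin holes, teeth at the bottom, three slanted slots in the side; about 80 g. Origin: centre of its underside (tooth tips); z up its axis
- saw48: bare-steel hole saw, a cylinder 48 mm in diameter and 42 mm tall, standing on its toothed open end: closed flat back on top with a round 15 mm hole in the middle and two pin holes, teeth at the bottom, three slanted slots in the side; about 120 g. Origin: centre of its underside (tooth tips); z up its axis
- saw60: bare-steel hole saw, a cylinder 60 mm in diameter and 42 mm tall, standing on its toothed open end: closed flat back on top with a round 15 mm hole in the middle and two pin holes, teeth at the bottom, three slanted slots in the side; about 160 g. Origin: centre of its underside (tooth tips); z up its axis
- mandrel: steel hole-saw mandrel, 94 mm long, 130 g, lying level on a flat of its hexagonal collar (28 mm across flats, 32 across corners, 16 long); hexagonal shank 11 mm to -x, pilot drill 6.4 mm to +x. Origin: on its axis at mid-length, 14 mm above its support; x along the axis to the drill tip. Collar from x = -13 to +3 mm, balance point in it. Grip across the collar, at axis height or just below
- nest35: fixed wooden block 98 mm square, 18 high, one of four (any order, centres 99 mm apart) in a square tray (214 mm, rim 26 mm above the bench). In its middle a round flat-bottomed recess 47 mm in diameter, 10 deep (floor 8 mm above the origin): the place of the 35 mm saw. Origin: centre of the block's underside, 6 mm above the bench; x, y along its edges, z up
- nest48: fixed wooden block 98 mm square, 18 high, one of four (any order, centres 99 mm apart) in a square tray (214 mm, rim 26 mm above the bench). In its middle a round flat-bottomed recess 60 mm in diameter, 10 deep (floor 8 mm above the origin): the place of the 48 mm saw. Origin: centre of the block's underside, 6 mm above the bench; x, y along its edges, z up
- nest60: fixed wooden block 98 mm square, 18 high, one of four (any order, centres 99 mm apart) in a square tray (214 mm, rim 26 mm above the bench). In its middle a round flat-bottomed recess 72 mm in diameter, 10 deep (floor 8 mm above the origin): the place of the 60 mm saw. Origin: centre of the block's underside, 6 mm above the bench; x, y along its edges, z up
- nest_mandrel: fixed wooden block 98 mm square, 18 high, one of four (any order, centres 99 mm apart) in a square tray (214 mm, rim 26 mm above the bench). A slot 46 mm wide, 6 deep (flat floor 12 mm above the origin) runs across its middle along x: the place of the mandrel, mid-length over the centre. Origin: centre of the block's underside, 6 mm above the bench; x, y along its edges, z up
- coupling: look-alike, not part of the kit: plain steel pipe coupling standing on end, 42 mm in diameter, 40 mm tall, open right through, a raised bead at either end, no teeth. Origin: centre of its underside
- spade_bit: look-alike, not part of the kit: short steel spade drill bit lying flat, 96 mm long, 7 mm shank and a flat paddle 28 mm wide and 4 mm thick at its +x end. Origin: under the middle of its length; x along it
Mind the look-alikes: they are no part of the job. Leave any turquoise look-alike of the saw35 alone.

How it is judged:
At the end, for the whole second after the job is handed in: Each saw upright (0.1 rad) on its own recess floor (4 mm), within 10 mm of the block centre; mandrel level (0.12 rad) on the slot floor (4 mm), along it (0.35 rad), mid-length within 16 mm of the block centre; all released, at rest. Coupling and spade bit within 30 mm of their starts (horizontal distance between saw35 and nest35 below 0.01 m and z of saw35 in the frame of nest35 between 0.004 and 0.012 m and angle between each of saw35, saw48, saw60's own z axis and vertical below 0.1 rad and linear speed of each of saw35, saw48, saw60, mandrel below 0.02 m/s and horizontal distance between saw48 and nest48 below 0.01 m and z of saw48 in the frame of nest48 between 0.004 and 0.012 m and horizontal distance between saw60 and nest60 below 0.01 m and z of saw60 in the frame of nest60 between 0.004 and 0.012 m and horizontal distance between mandrel and nest_mandrel below 0.016 m and z of mandrel in the frame of nest_mandrel between 0.022 and 0.03 m and angle between the x axis of mandrel and the x axis of nest_mandrel, either way round below 0.35 rad and angle between mandrel's own x axis and vertical between 1.45 and 1.69 rad and distance of each of coupling, spade_bit from where it was at the start of the episode below 0.03 m); the robot touches nothing.
It fails at once if the pipe coupling was moved more than 30 mm (distance of coupling from where it was at the start of the episode above 0.03 m).
It fails at once if the spade bit was moved more than 30 mm (distance of spade_bit from where it was at the start of the episode above 0.03 m).
It also fails if it takes over 90 s, if anything falls off the work surface, if the arm or the gripper's body presses on something with over 40 N, if the wrist force passes 120 N, or if a joint passes its speed limit or range.

## Working session

There is one attempt and no reset: what is moved stays moved. The work goes in short steps, Python scripts to look and compute and a tool call to move; the robot and the scene stay as the last step left them, time stands still between calls to the robot, and variables do not carry over. Pictures are saved under pics/ and viewed, at most 14 in all, crops included, and the job is handed in when it is done.

Besides the shell and the picture viewer there is one more tool, called after ">>>" by a JSON object that holds its "api" and its "payload". arm_command: Moves the arm, as the interface text tells. Its arguments: {"type":"object","properties":{"targets":{"type":"array","items":{"type":"array","items":{"type":"array","items":{"type":"number"}}}},"jaw":{"type":"number"},"newtons":{"type":"number"}},"required":["targets"]}

```bash
ls; mkdir -p pics
cat > h.py <<'E'
import numpy as np, cv2
from scipy.spatial.transform import Rotation as R
from cell import arm
def cam(name):
    s=arm.observe(); im=arm.get_image(name)
    if 'T_tool_cam' in im:
        T=np.eye(4); T[:3,:3]=R.from_rotvec(s['ee_rot']).as_matrix(); T[:3,3]=s['position']
        T=T@np.array(im['T_tool_cam'])
        im['rotation']=T[:3,:3]; im['xyz']=T[:3,3]
    im['rotation']=np.array(im['rotation'])
    if im['rotation'].shape!=(3,3): im['rotation']=R.from_rotvec(im['rotation']).as_matrix()
    im['xyz']=np.array(im['xyz']); return im
def ray(im,u,v,z):
    d=im['rotation']@np.array([(u-im['cx'])/im['fx'],(v-im['cy'])/im['fy'],1.])
    return im['xyz']+d*(z-im['xyz'][2])/d[2]
def cloud(im):
    v,u=np.mgrid[:480,:640]; z=im['z_map']
    P=np.stack([(u-im['cx'])/im['fx']*z,(v-im['cy'])/im['fy']*z,z],-1)
    P=P@im['rotation'].T+im['xyz']; P[z==0]=np.nan; return P
def save(im,fn): cv2.imwrite('pics/'+fn,im['pixels'][:,:,::-1])
E
python3 - <<'E'
from h import *
s=arm.observe(); print(s)
for n in ('top','scene'):
    im=cam(n); save(im,n+'0.png'); np.savez(n+'0.npz',**im); print(n,im['xyz'],im['rotation'],im['fx'],im['cx'],im['cy'])
E
```

```text
pics
{'clock': 0.0, 'joints': array([-1.25262029,  0.43522937,  0.02495088,  1.57407986, -0.01161396,
        1.13397525, -0.07508025]), 'dq': array([-0.00062794, -0.00080913, -0.00244905, -0.00158047, -0.0025621 ,
       -0.00036471,  0.00020215]), 'joint_efforts': array([ 1.10269655e-03, -6.67849874e+01,  9.85529087e-01, -3.14477956e+01,
       -6.05331617e-02,  4.23196005e-02,  1.38048636e-04]), 'position': array([0.25513541, 0.57004148, 0.24494738]), 'ee_rot': array([-6.56100027e-01, -3.07210666e+00,  2.40812287e-03]), 'force': array([-0.38445216, -0.39759417, -0.59114075]), 'ft_torque': array([-0.02687938, -0.01081304, -0.01896865]), 'gripper_force': 0.0, 'width': 0.9969444129752749}
top [ 0.37627645 -0.01077979  1.16492264] [[ 0.00450408 -0.99518416  0.0979194 ]
 [-0.99961101 -0.00178559  0.02783247]
 [-0.02752359 -0.09800667 -0.99480508]] 459.56479262346863 326.5870846716043 234.9750912934036
scene [0.87136595 0.41913341 0.897656  ] [[-0.75661704  0.54674205 -0.35861371]
 [ 0.65377485  0.64134768 -0.40156145]
 [ 0.01044554 -0.53828085 -0.84270078]] 520.3375701970211 324.17298544610935 246.31091189425385
```

View pics/top0.png

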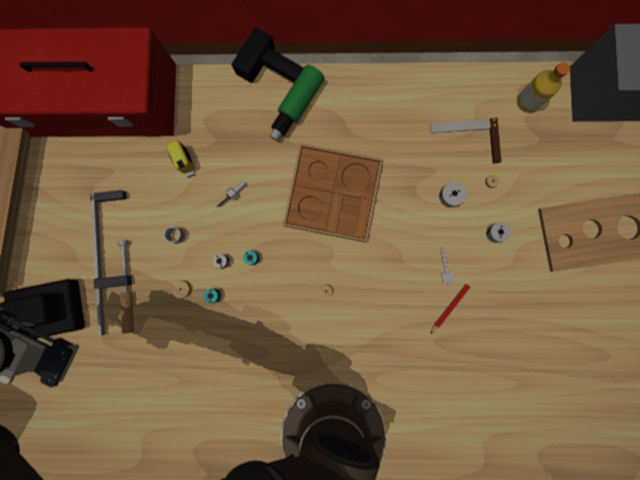

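View pics/scene0.png

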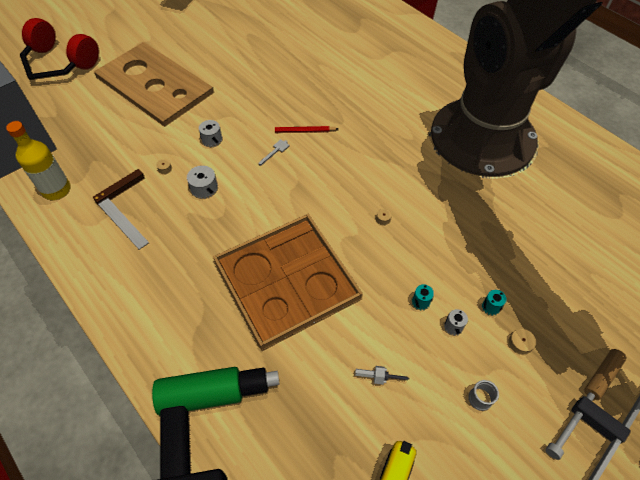

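Run:
```python
from h import *
ims={n:dict(np.load(n+'0.npz')) for n in('top','scene')}
pix={'top':dict(saw60=(453,194),saw48=(499,232),saw35=(221,261),mandrel=(232,193),coupling=(174,235),spade=(447,265)),
'scene':dict(saw60=(202,181),saw48=(210,132),saw35=(456,321),mandrel=(380,376),coupling=(484,395),spade=(274,152))}
for n,im in ims.items():
    P=cloud(im)
    for k,(u,v) in pix[n].items():
        sl=(slice(v-32,v+33),slice(u-32,u+33)); Q=P[sl]; 
        zmin=.033 if k[0] in'sc' and k!='spade' else .006
        m=(Q[...,2]>zmin).astype(np.uint8); c=ims[n]['pixels'][sl].astype(int)
        m&=(c.max(-1)-c.min(-1)<45).astype(np.uint8)
        nl,lab,st,ce=cv2.connectedComponentsWithStats(m)
        if nl<2: print(n,k,'none',np.nanmax(Q[...,2]));continue
        i=1+np.argmin(np.hypot(*(ce[1:]-32).T)-st[1:,4]*.1); q=Q[lab==i]
        (cx,cy),(w,h),a=cv2.minAreaRect((q[:,:2]*1000).astype(np.float32))
        z=np.percentile(q[:,2],[10,50,90])
        print(n,k,'rect c',round(cx,1),round(cy,1),'size',round(w),round(h),'ang',round(a),'z',z.round(3),len(q))
    # tray
    u,v=(334,194) if n=='top' else (287,281)
    m=((P[...,2]>.014)&(P[...,2]<.04)).astype(np.uint8)
    nl,lab,st,ce=cv2.connectedComponentsWithStats(m); i=lab[v-60:v+60,u-60:u+60]; i=np.bincount(i[i>0]).argmax()
    q=P[lab==i]; print(n,'tray',cv2.minAreaRect((q[:,:2]*1000).astype(np.float32)),np.percentile(q[:,2],[5,50,99]),len(q))
im=ims['top'];a=cv2.resize(im['pixels'][135:255,270:400],None,fx=3,fy=3,interpolation=2)
im=ims['scene'];b=cv2.resize(im['pixels'][205:355,205:370],(396,360),interpolation=2)
cv2.imwrite('pics/tray.png',np.hstack([a,b])[:,:,::-1])
```

```text
top saw60 rect c 591.6 -292.8 size 59 59 ang 45 z [0.039 0.042 0.045] 480
top saw48 rect c 496.2 -400.9 size 46 47 ang 19 z [0.039 0.042 0.045] 317
top saw35 rect c 423.6 284.4 size 34 34 ang 51 z [0.04  0.044 0.047] 168
top mandrel rect c 595.5 266.6 size 31 89 ang 26 z [0.017 0.021 0.031] 198
top coupling rect c 489.8 404.3 size 41 38 ang 90 z [0.035 0.041 0.045] 106
top spade rect c 412.5 -270.4 size 92 28 ang 19 z [0.006 0.008 0.011] 123
top tray ((599.279296875, 6.675048828125), (214.27566528320312, 215.1359100341797), 78.80545043945312) [0.01525432 0.01982258 0.03056219] 5196
scene saw60 rect c 591.9 -292.6 size 64 58 ang 69 z [0.038 0.041 0.043] 534
scene saw48 rect c 496.2 -403.9 size 48 46 ang 73 z [0.037 0.04  0.043] 289
scene saw35 rect c 423.5 283.5 size 34 34 ang 63 z [0.037 0.041 0.043] 295
scene mandrel rect c 593.2 263.9 size 32 88 ang 59 z [0.015 0.019 0.028] 415
scene coupling rect c 488.9 402.8 size 39 42 ang 90 z [0.034 0.039 0.041] 210
scene spade rect c 402.3 -281.4 size 19 7 ang 38 z [0.007 0.007 0.008] 10
scene tray ((597.2890625, 4.059165954589844), (217.19857788085938, 214.67547607421875), 78.85317993164062) [0.01503146 0.01799412 0.02787196] 7978
```

View pics/tray.png

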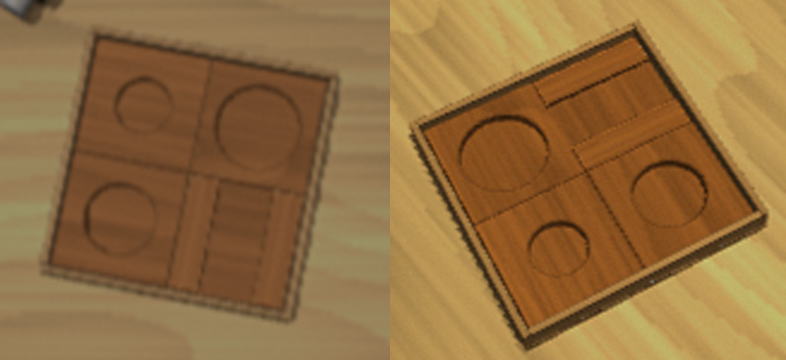

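saw35 candidates (top view): bare-steel saw at (221,261), turquoise look-alikes at (251,257) and (212,296), and the beaded coupling at (174,235). I choose (221,261). The mandrel is at (232,193), not the spade bit at (447,265). The heights (42 mm saws, 24/26 mm tray) match the text in both views.

```bash
cat >> h.py <<'E'
def go(x,y,z,yaw=None):
    "yaw in deg: heading of tool y axis (mod 180). prints tilt fix+turn, then shift in tool axes after the turn"
    s=arm.observe(); M=R.from_rotvec(s['ee_rot']).as_matrix(); p=np.array(s['position'])
    cur=np.degrees(np.arctan2(M[1,1],M[0,1]))
    if yaw is None: yaw=cur
    d=(yaw-cur+90)%180-90; t=np.radians(cur+d)
    yt=np.array([np.cos(t),np.sin(t),0]); zt=np.array([0,0,-1.]); xt=np.cross(yt,zt)
    N=np.stack([xt,yt,zt],1); turn=R.from_matrix(M.T@N).as_rotvec()
    print('pos',p.round(4),'yaw',cur.round(1),'turn',turn.round(4),'rows>=',int(np.ceil(np.linalg.norm(turn)/.18)),
      'shift',((np.array([x,y,z])-p)@N).round(4),'j7',s['joints'][6].round(2),'t',s['clock'].round(1),'w',round(s['width']*.0918,4),'gf',s['gripper_force'])
E
python3 - <<'E'
from h import *
go(.45,.284,.25,0)
im=dict(np.load('top0.npz')); P=cloud(im)
t=im['pixels'].astype(int)
for u,v in((251,257),(212,296)): print(ray(im,u,v,.042).round(3))
E
```

```text
Traceback (most recent call last):
  File "h.py", line 30, in go
    'shift',((np.array([x,y,z])-p)@N).round(4),'j7',s['joints'][6].round(2),'t',s['clock'].round(1),'w',round(s['width']*.0918,4),'gf',s['gripper_force'])
                                                                                ^^^^^^^^^^^^^^^^
AttributeError: 'float' object has no attribute 'round'
```

```bash
sed -i "s/s\['clock'\].round(1)/round(s['clock'],1)/" h.py
python3 - <<'E'
from h import *
go(.45,.284,.25,0)
im=dict(np.load('top0.npz'))
for u,v in((251,257),(212,296)): print(ray(im,u,v,.042).round(3))
E
```

```text
pos [0.2552 0.5701 0.2451] yaw 65.9 turn [-1.10e-03  9.00e-04  1.15e+00] rows>= 7 shift [-0.2861  0.1948 -0.0049] j7 -0.08 t 0.1 w 0.0919 gf 0.0
[0.432 0.206 0.042]
[0.337 0.3   0.042]
```

>>> {"api": "arm_command", "payload": {"targets": [[[0,0,0,0,0,0.1643],[0,0,0,0,0,0.1643],[0,0,0,0,0,0.1643],[0,0,0,0,0,0.1643],[0,0,0,0,0,0.1643],[0,0,0,0,0,0.1643],[0,0,0,0,0,0.1643],[-0.048,0.0325,-0.001,0,0,0],[-0.048,0.0325,-0.001,0,0,0],[-0.048,0.0325,-0.001,0,0,0]]], "jaw": 0.06}}

```text
clock: 1.35
position: [0.3535, 0.4248, 0.2485]
ee_rot: [2.221, 2.221, -0.001]
force: [0.8, 0.0, -0.3]
width: 0.658
gripper_force: 0.0
```

>>> {"api": "arm_command", "payload": {"targets": [[[-0.048,0.0325,-0.001,0,0,0],[-0.048,0.0325,-0.001,0,0,0],[-0.048,0.0325,0,0,0,0],[0,0,0,0,0,0],[0,0,0,0,0,0]]]}}

```text
clock: 1.98
position: [0.4499, 0.2828, 0.2505]
ee_rot: [-2.221, -2.221, 0.001]
force: [-0.4, 1.1, 0.4]
width: 0.655
gripper_force: 0.0
```

Run:
```python
from h import *
im=cam('wrist'); save(im,'w1.png'); np.savez('w1.npz',**im); print(im['xyz'])
go(.4236,.284,.039,0)
P=cloud(im)
hi=((P[...,2]>.033)&(P[...,2]<.055)).astype(np.uint8)
nl,lab,st,ce=cv2.connectedComponentsWithStats(hi)
for i in range(1,nl):
    if st[i,4]<300: continue
    q=P[lab==i]; print('px',ce[i].round(),st[i,4],'circ',cv2.minEnclosingCircle((q[:,:2]*1000).astype(np.float32)),'med z',np.median(q[:,2]).round(3),im['pixels'][lab==i].mean(0).round())
```

```text
[0.45060973 0.3581986  0.39044124]
pos [0.4494 0.2836 0.2505] yaw 0.1 turn [-0.0008 -0.0003  0.0014] rows>= 1 shift [ 0.0004 -0.0258  0.2115] j7 -0.53 t 2.0 w 0.06 gf 0.0
px [361.  93.] 742 circ ((490.1387634277344, 402.54803466796875), 20.91733741760254) med z 0.041 [153. 147. 128.]
px [545. 111.] 784 circ ((684.5235595703125, 389.841796875), 35.55560302734375) med z 0.045 [77. 67. 24.]
px [208. 201.] 986 circ ((339.0238952636719, 301.8072814941406), 17.824296951293945) med z 0.043 [ 66. 122. 109.]
px [292. 220.] 909 circ ((424.0239562988281, 282.80426025390625), 17.793912887573242) med z 0.042 [125. 121. 110.]
px [301. 287.] 819 circ ((432.8130798339844, 207.37828063964844), 17.780601501464844) med z 0.042 [34. 68. 60.]
```

View pics/w1.png

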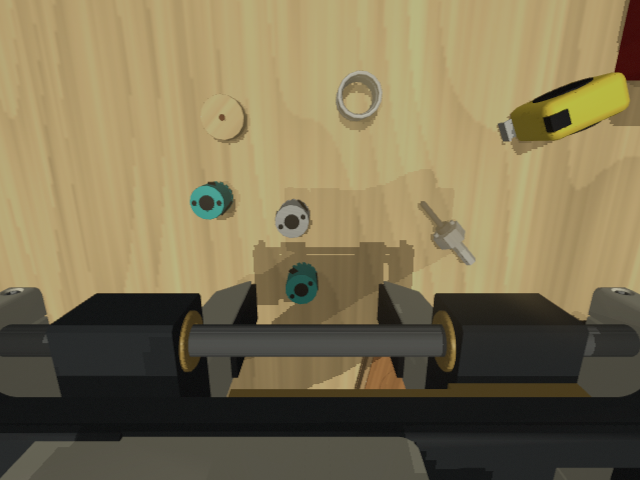

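The wrist crop shows the bare-steel saw at (292,220), with turquoise saws at (208,201) and (301,287). The mandrel is at (447,235), with the drill tip up-left and the coupling at (361,93). Choice confirmed; descending.

>>> {"api": "arm_command", "payload": {"targets": [[[0,-0.0255,0.03,0,0,0],[0,0,0.045,0,0,0],[0,0,0.045,0,0,0],[0,0,0.045,0,0,0],[0,0,0.026,0,0,0],[0,0,0.02,0,0,0],[0,0,0,0,0,0],[0,0,0,0,0,0]]]}}

```text
clock: 3.02
position: [0.4246, 0.2835, 0.0403]
ee_rot: [-2.22, -2.223, -0.001]
force: [0.4, 0.8, 0.1]
width: 0.654
gripper_force: 0.0
```

>>> {"api": "arm_command", "payload": {"targets": [[[0,0,0,0,0,0],[0,0,0,0,0,0],[0,0,0,0,0,0],[0,0,0,0,0,0],[0,0,0,0,0,0]]], "jaw": 0.02, "newtons": 20}}

```text
clock: 3.65
position: [0.4249, 0.2826, 0.0401]
ee_rot: [-2.222, -2.221, -0.001]
force: [-1.0, -0.5, 6.1]
width: 0.377
gripper_force: 20.0
```

Run:
```python
from h import *
go(.6565,.0444,.17,0)
im=dict(np.load('w1.npz')); P=cloud(im)
def pts(im,P,u,v,r=40):
    sl=(slice(v-r,v+r),slice(u-r,u+r)); c=im['pixels'][sl].astype(int); Q=P[sl]
    m=((Q[...,2]>.0075)&(Q[...,2]<.035)).astype(np.uint8)
    nl,lab,st,ce=cv2.connectedComponentsWithStats(m); i=1+st[1:,4].argmax(); return Q[lab==i]
for im,u,v in((im,447,235),(dict(np.load('top0.npz')),232,193),(dict(np.load('scene0.npz')),380,376)):
    q=pts(im,cloud(im),u,v,38 if u!=232 else 25)[:,:2]*1000
    c=q.mean(0); w,V=np.linalg.eigh(np.cov((q-c).T)); a=V[:,1]; a=a*np.sign(a[1]); s=(q-c)@a
    r=(q-c)@V[:,0]; mid=c+a*(s.min()+s.max())/2
    print(c.round(1),'mid',mid.round(1),'ang',np.degrees(np.arctan2(a[1],a[0])).round(1),'len',np.ptp(s).round(),len(q))
```

```text
pos [0.4249 0.2826 0.0401] yaw -0.0 turn [ 0.0003 -0.0005 -0.0002] rows>= 1 shift [-0.2382  0.2316 -0.1299] j7 -0.42 t 3.6 w 0.0346 gf 20.000679194927216
[596.1 261.3] mid [593.9 263.8] ang 131.9 len 93.0 1130
[597.  261.3] mid [593.1 265.7] ang 131.8 len 92.0 204
[598.3 261.7] mid [594.5 265.9] ang 132.2 len 91.0 424
```

>>> {"api": "arm_command", "payload": {"targets": [[[0,0,-0.03,0,0,0],[0,0,-0.05,0,0,0],[0,0,-0.05,0,0,0],[-0.04,0.0386,0,0,0,0],[-0.04,0.0386,0,0,0,0],[-0.04,0.0386,0,0,0,0],[-0.04,0.0386,0,0,0,0],[-0.04,0.0386,0,0,0,0],[0,0,0,0,0,0],[0,0,0,0,0,0]]]}}

```text
clock: 4.9
position: [0.6172, 0.0827, 0.1692]
ee_rot: [-2.221, -2.22, 0.001]
force: [-0.7, 0.8, -0.4]
width: 0.375
gripper_force: 20.0
```

```bash
cat >> h.py <<'E'
def circ(im,x,y,z,r):
    "fit of the recess floor edge: points on the cloud lower than the block top near (x,y)"
    P=cloud(im); m=(np.hypot(P[...,0]-x,P[...,1]-y)<r+.006)
    f=m&(P[...,2]<z+.005)&(P[...,2]>z-.005); q=P[f]*1000
    if len(q)<50: print('few',len(q));return
    print('floor',cv2.minEnclosingCircle(q[:,:2].astype(np.float32)),'mean',q.mean(0).round(1),len(q))
E
python3 - <<'E'
from h import *
im=cam('wrist'); save(im,'w2.png'); np.savez('w2.npz',**im)
go(.6565,.0444,.055,0)
for k,x,y,r in(('35',.6565,.0444,.0235),('60',.6373,-.0528,.036),('48',.5593,.0636,.03)):
  for n in('w2','top0','scene0'): print(k,n,end=' '); circ(dict(np.load(n+'.npz')),x,y,.0135,r)
E
```

```text
pos [0.6168 0.0836 0.1693] yaw 0.1 turn [-0.0013 -0.0007  0.0009] rows>= 1 shift [-0.0392  0.0397  0.1143] j7 0.01 t 5.0 w 0.0341 gf 20.000103414058685
35 w2 floor ((657.864990234375, 46.77265548706055), 29.134992599487305) mean [662.2  49.5  11.3] 1091
35 top0 floor ((656.8988647460938, 44.3887825012207), 29.090391159057617) mean [658.9  45.7  12.1] 237
35 scene0 floor ((656.4951171875, 44.3402099609375), 29.43169403076172) mean [656.4  43.5  14.1] 338
60 w2 floor ((634.37451171875, -56.205055236816406), 39.53968811035156) mean [632.2 -62.7  10. ] 1506
60 top0 floor ((637.2406616210938, -52.758480072021484), 41.948856353759766) mean [638.5 -52.2  12. ] 494
60 scene0 floor ((637.2876586914062, -52.778778076171875), 41.98117446899414) mean [636.2 -56.4  13.2] 569
48 w2 floor ((559.3182983398438, 63.59117889404297), 35.96733856201172) mean [557.5  61.2  11. ] 3022
48 top0 floor ((559.4492797851562, 63.54173278808594), 35.809574127197266) mean [560.7  65.1  12. ] 376
48 scene0 floor ((559.2300415039062, 63.54523468017578), 35.96477508544922) mean [558.3  62.2  13.8] 457
```

View pics/w2.png

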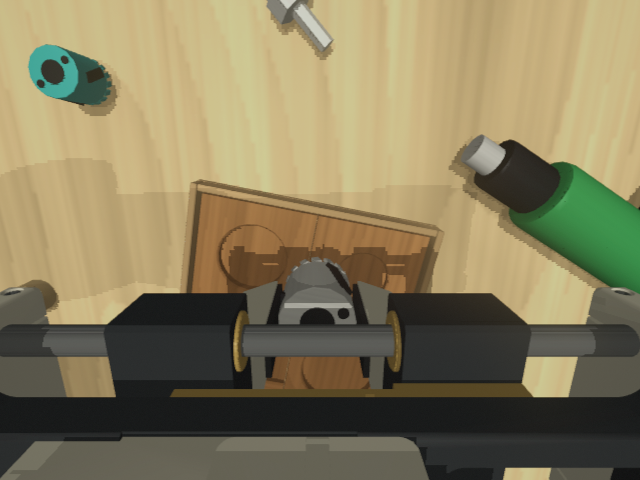

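The wrist view shows the saw held upright in the jaws at (318,300), with the nest48 ring at (250,255) and the nest35 ring at (368,265). The tray agrees with my estimate, so I lower now.

>>> {"api": "arm_command", "payload": {"targets": [[[-0.039,0.0395,0,0,0,0],[0,0,0.03,0,0,0],[0,0,0.03,0,0,0],[0,0,0.02,0,0,0],[0,0,0.015,0,0,0],[0,0,0.01,0,0,0],[0,0,0.008,0,0,0],[0,0,0,0,0,0],[0,0,0,0,0,0]]]}}

```text
clock: 6.08
position: [0.6577, 0.0433, 0.0573]
ee_rot: [2.221, 2.221, 0.001]
force: [0.3, 0.0, -0.6]
width: 0.375
gripper_force: 20.0
```

Run:
```python
from h import *
go(.6565,.0444,.0545,0);print(arm.observe()['force'])
```

```text
pos [0.6577 0.0433 0.0573] yaw -0.0 turn [ 0.0009 -0.0001 -0.0003] rows>= 1 shift [ 0.0011 -0.0012  0.0028] j7 0.13 t 6.1 w 0.0344 gf 20.000000596046448
[ 0.27383167  0.01992303 -0.63237449]
```

>>> {"api": "arm_command", "payload": {"targets": [[[0.001,-0.001,0.0028,0,0,0],[0,0,0,0,0,0],[0,0,0,0,0,0]]]}}

```text
clock: 6.45
position: [0.6562, 0.0444, 0.054]
ee_rot: [2.222, 2.221, 0.0]
force: [-0.1, -0.5, 0.4]
width: 0.375
gripper_force: 20.0
```

>>> {"api": "arm_command", "payload": {"targets": [[[0,0,0,0,0,0],[0,0,0,0,0,0],[0,0,0,0,0,0],[0,0,-0.02,0,0,0],[0,0,-0.04,0,0,0],[0,0,-0.04,0,0,0],[0,0,0,0,0,-0.183],[0,0,0,0,0,-0.183],[0,0,0,0,0,-0.183],[0,0,0,0,0,-0.183]]], "jaw": 0.054}}

```text
clock: 7.7
position: [0.6566, 0.0442, 0.1556]
ee_rot: [1.271, 2.871, 0.001]
force: [0.6, -0.2, -0.1]
width: 0.59
gripper_force: 0.0
```

Run:
```python
from h import *
go(.597,.2613,.16,42)
im=cam('top');save(im,'top1.png');np.savez('top1.npz',**im)
P=cloud(im); m=(np.hypot(P[...,0]-.6565,P[...,1]-.0444)<.05)&(P[...,2]>.045)&(P[...,2]<.07)
print(m.sum()); q=P[m]*1000; 
if len(q): print(cv2.minEnclosingCircle(q[:,:2].astype(np.float32)),np.median(q[:,2]))
```

```text
pos [0.6566 0.0442 0.1556] yaw 42.3 turn [0.0011 0.0012 0.0045] rows>= 1 shift [ 0.2012  0.101  -0.0044] j7 0.71 t 7.7 w 0.0541 gf 0.0
0
```

>>> {"api": "arm_command", "payload": {"targets": [[[0.0402,0.0202,0,0,0,0],[0.0402,0.0202,0,0,0,0],[0.0402,0.0202,0,0,0,0],[0.0402,0.0202,0,0,0,0],[0.0402,0.0202,0,0,0,0],[0,0,0.04,0,0,0],[0,0,0.03,0,0,0],[0,0,0,0,0,0],[0,0,0,0,0,0]]]}}

```text
clock: 8.88
position: [0.5981, 0.2615, 0.0857]
ee_rot: [1.281, 2.867, 0.002]
force: [0.2, -0.1, 0.4]
width: 0.59
gripper_force: 0.0
```

Run:
```python
from h import *
go(.597,.2613,.027,42)
im=cam('top');np.savez('top1.npz',**im)
P=cloud(im); m=(np.hypot(P[...,0]-.6565,P[...,1]-.0444)<.05)&(P[...,2]>.045)&(P[...,2]<.07)
q=P[m]*1000; 
if len(q): print(cv2.minEnclosingCircle(q[:,:2].astype(np.float32)),np.median(q[:,2]))
```

```text
pos [0.5981 0.2615 0.0857] yaw 41.8 turn [ 0.0018  0.0007 -0.0029] rows>= 1 shift [ 0.0005 -0.0009  0.0587] j7 0.36 t 8.9 w 0.0542 gf 0.0
((656.8732299804688, 46.881988525390625), 17.78966522216797) 50.96960362609393
```

>>> {"api": "arm_command", "payload": {"targets": [[[0.0005,-0.001,0.03,0,0,0],[0,0,0.018,0,0,0],[0,0,0.0107,0,0,0],[0,0,0,0,0,0],[0,0,0,0,0,0]]]}}

```text
clock: 9.55
position: [0.5966, 0.2613, 0.026]
ee_rot: [1.279, 2.868, 0.001]
force: [-0.1, -0.1, -0.5]
width: 0.589
gripper_force: 0.0
```

>>> {"api": "arm_command", "payload": {"targets": [[[0,0,0,0,0,0],[0,0,0,0,0,0],[0,0,0,0,0,0],[0,0,0,0,0,0],[0,0,0,0,0,0]]], "jaw": 0.02, "newtons": 30}}

```text
clock: 10.18
position: [0.5961, 0.2612, 0.0255]
ee_rot: [1.279, 2.869, 0.001]
force: [-0.4, -0.2, 4.4]
width: 0.333
gripper_force: 30.0
```

>>> {"api": "arm_command", "payload": {"targets": [[[0,0,-0.02,0,0,0],[0,0,-0.04,0,0,0],[0,0,-0.05,0,0,0],[0,0,-0.03,0,0,0],[0,0,0,0,0,-0.16],[0,0,0,0,0,-0.16],[0,0,0,0,0,-0.16],[0,0,0,0,0,-0.163],[0,0,0,0,0,0]]]}}

```text
clock: 11.3
position: [0.5961, 0.2608, 0.1662]
ee_rot: [0.31, 3.126, 0.001]
force: [1.2, 0.9, -1.8]
width: 0.332
gripper_force: 30.0
```

Run:
```python
from h import *
go(.535,-.033,.15,78.8)
im=cam('scene');save(im,'s1.png');np.savez('s1.npz',**im)
P=cloud(im); m=(np.hypot(P[...,0]-.6565,P[...,1]-.0444)<.05)&(P[...,2]>.045)&(P[...,2]<.07)
q=P[m]*1000; 
if len(q): print(cv2.minEnclosingCircle(q[:,:2].astype(np.float32)),np.median(q[:,2]))
w=cam('wrist'); cv2.imwrite('pics/m1.png',np.hstack([im['pixels'][150:,150:550],cv2.resize(w['pixels'],(400,300))[:]if 0 else cv2.resize(w['pixels'],(400,330))])[:,:,::-1])
```

```text
pos [0.5961 0.2608 0.1662] yaw 78.7 turn [ 0.0004  0.0005 -0.0019] rows>= 1 shift [ 0.0029 -0.3001  0.0162] j7 0.9 t 11.3 w 0.0305 gf 29.998599663376808
((655.2061157226562, 45.016014099121094), 17.915525436401367) 48.94088436830701
```

View pics/m1.png

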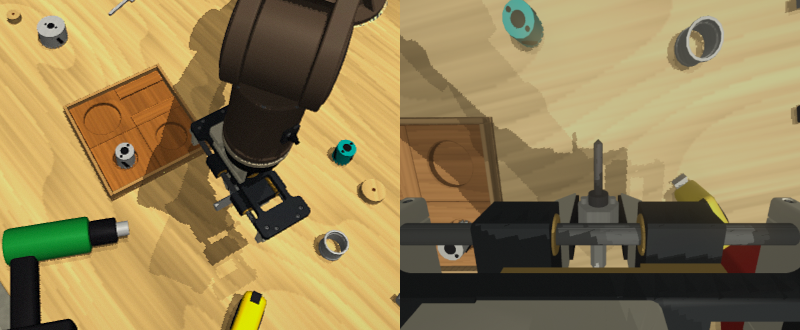

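saw35 is seated in its recess at (125,155) in the left half, and the mandrel is held level along the tool axis at (598,190) in the right half.

>>> {"api": "arm_command", "payload": {"targets": [[[-0.0013,-0.05,0,0,0,0],[-0.0013,-0.05,0,0,0,0],[-0.0013,-0.05,0,0,0,0],[-0.0013,-0.05,0,0,0,0],[-0.0013,-0.05,0,0,0,0],[-0.001,-0.05,0,0,0,0],[0,0,0.04,0,0,0],[0,0,0.04,0,0,0],[0,0,0,0,0,0],[0,0,0,0,0,0]]]}}

```text
clock: 12.65
position: [0.5457, -0.0345, 0.0865]
ee_rot: [0.309, 3.125, 0.0]
force: [0.6, -0.1, -1.4]
width: 0.331
gripper_force: 30.0
```

Run:
```python
from h import *
go(.545,-.0346,.0447,78.8)
```

```text
pos [ 0.5457 -0.0345  0.0865] yaw 78.7 turn [ 0.0002  0.0012 -0.0015] rows>= 1 shift [ 0.0007 -0.0003  0.0418] j7 1.39 t 12.7 w 0.0304 gf 29.999869242310524
```

>>> {"api": "arm_command", "payload": {"targets": [[[0.0005,0,0.015,0,0,0],[0,0,0.012,0,0,0],[0,0,0.008,0,0,0],[0,0,0.005,0,0,0],[0,0,0,0,0,0],[0,0,0,0,0,0]]]}}

```text
clock: 13.4
position: [0.5446, -0.0345, 0.0454]
ee_rot: [0.307, 3.126, 0.0]
force: [0.7, 0.2, -1.5]
width: 0.334
gripper_force: 30.0
```

Run:
```python
from h import *
go(.545,-.0346,.0443,78.8)
```

```text
pos [ 0.5446 -0.0345  0.0454] yaw 78.8 turn [ 0.0001  0.0003 -0.0005] rows>= 1 shift [-0.0004 -0.      0.0011] j7 1.39 t 13.4 w 0.0307 gf 29.99972216784954
```

>>> {"api": "arm_command", "payload": {"targets": [[[0,0,0.001,0,0,0],[0,0,0,0,0,0]]]}}

```text
clock: 13.65
position: [0.5445, -0.0345, 0.0444]
ee_rot: [0.307, 3.126, 0.0]
force: [-0.2, 0.3, -1.3]
width: 0.329
gripper_force: 30.0
```

>>> {"api": "arm_command", "payload": {"targets": [[[0,0,0,0,0,0],[0,0,0,0,0,0],[0,0,0,0,0,0],[0,0,0,0,0,0],[0,0,-0.02,0,0,0],[0,0,-0.04,0,0,0],[0,0,-0.04,0,0,0],[0,0,0,0,0,0]]], "jaw": 0.044}}

```text
clock: 14.65
position: [0.5464, -0.0345, 0.1472]
ee_rot: [0.307, 3.121, 0.001]
force: [-0.2, -0.4, -0.0]
width: 0.479
gripper_force: 0.0
```

Run:
```python
from h import *
go(.5917,-.2927,.15,78.8)
im=cam('wrist');np.savez('w3.npz',**im); save(im,'w3.png')
P=cloud(im);m=(np.hypot(P[...,0]-.54,P[...,1]+.034)<.08)&(P[...,2]<.1); print(m.sum())
```

```text
pos [ 0.5464 -0.0345  0.1472] yaw 78.8 turn [ 0.0014  0.0057 -0.0006] rows>= 1 shift [-0.0945 -0.2445 -0.0028] j7 1.38 t 14.7 w 0.044 gf 0.0
28266
```

>>> {"api": "arm_command", "payload": {"targets": [[[-0.0189,-0.0489,-0.005,0,0,0],[-0.0189,-0.0489,0,0,0,0],[-0.0189,-0.0489,0,0,0,0],[-0.0189,-0.0489,0,0,0,0],[-0.0189,-0.0489,0,0,0,0],[0,0,0,0,0,0],[0,0,0,0,0,0]]], "jaw": 0.09}}

```text
clock: 15.58
position: [0.5889, -0.2919, 0.1477]
ee_rot: [-0.307, -3.124, -0.002]
force: [0.4, 0.3, -0.1]
width: 0.979
gripper_force: 0.0
```

Run:
```python
from h import *
go(.5917,-.2927,.039,78.8)
im=cam('top');w=cam('wrist')
a=cv2.resize(im['pixels'][140:250,270:400],(390,330),interpolation=2)
cv2.imwrite('pics/m2.png',np.hstack([a,cv2.resize(w['pixels'],(400,330))])[:,:,::-1])
P=cloud(im)
m=(np.hypot(P[...,0]-.6565,P[...,1]-.0444)<.05)&(P[...,2]>.045); q=P[m]*1000
print(cv2.minEnclosingCircle(q[:,:2].astype(np.float32)))
sl=(slice(140,250),slice(270,400)); c=im['pixels'][sl].astype(int); m=(c.max(-1)-c.min(-1)<40)&(c.max(-1)>70)&(np.hypot(P[sl][...,0]-.54,P[sl][...,1]+.034)<.06); q=P[sl][m]*1000
print(len(q),cv2.minAreaRect(q[:,:2].astype(np.float32)),np.percentile(q[:,2],[10,50,95]))
```

```text
pos [ 0.5889 -0.2919  0.1477] yaw 78.8 turn [ 0.0012 -0.0023 -0.0006] rows>= 1 shift [-0.0029 -0.0003  0.1087] j7 1.82 t 15.6 w 0.0899 gf 0.0
((656.169677734375, 46.63435363769531), 18.250690460205078)
192 ((540.7579956054688, -30.57566261291504), (31.963333129882812, 92.12771606445312), 76.0552749633789) [26.08403128 32.84992595 43.81273219]
```

View pics/m2.png

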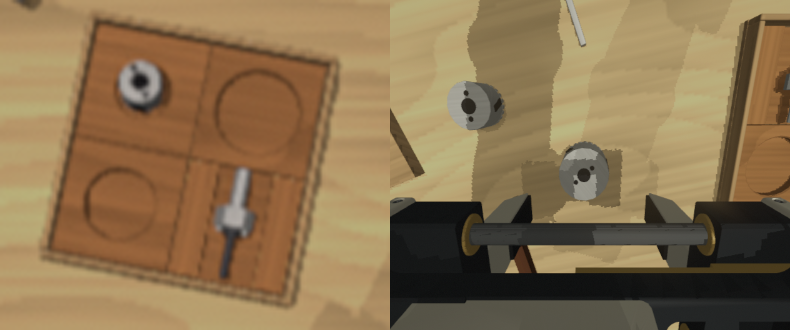

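The mandrel lies centred along its slot at (234,218), and saw35 is seated at (140,85). Gripping saw60, which sits between the open fingers at (584,172).

>>> {"api": "arm_command", "payload": {"targets": [[[-0.003,0,0.04,0,0,0],[0,0,0.035,0,0,0],[0,0,0.02,0,0,0],[0,0,0.0135,0,0,0],[0,0,0,0,0,0],[0,0,0,0,0,0]]]}}

```text
clock: 16.42
position: [0.5932, -0.2936, 0.0418]
ee_rot: [0.307, 3.125, -0.001]
force: [-0.1, -0.1, -0.2]
width: 0.982
gripper_force: 0.0
```

>>> {"api": "arm_command", "payload": {"targets": [[[0,0,0,0,0,0],[0,0,0,0,0,0],[0,0,0,0,0,0],[0,0,0,0,0,0],[0,0,0,0,0,0]]], "jaw": 0.045, "newtons": 25}}

```text
clock: 17.05
position: [0.5925, -0.2937, 0.041]
ee_rot: [0.308, 3.126, -0.001]
force: [0.1, -1.7, 3.5]
width: 0.649
gripper_force: 25.0
```

>>> {"api": "arm_command", "payload": {"targets": [[[0,0,-0.02,0,0,0],[0,0,-0.04,0,0,0],[0,0,-0.05,0,0,0],[0,0,-0.02,0,0,0],[0,0,0,0,0,0]]]}}

```text
clock: 17.68
position: [0.5935, -0.2935, 0.1735]
ee_rot: [0.307, 3.122, -0.001]
force: [-0.4, -0.5, -2.2]
width: 0.647
gripper_force: 25.0
```

Run:
```python
from h import *
go(.6373,-.0528,.15,78.8)
```

```text
pos [ 0.5935 -0.2935  0.1735] yaw 78.8 turn [-0.0005  0.0042 -0.0004] rows>= 1 shift [0.0038 0.2447 0.0235] j7 1.82 t 17.7 w 0.0594 gf 24.999610483646393
```

>>> {"api": "arm_command", "payload": {"targets": [[[0.0008,0.049,0,0,0,0],[0.0008,0.049,0,0,0,0],[0.0008,0.049,0,0,0,0],[0.0007,0.049,0,0,0,0],[0.0007,0.0487,0,0,0,0],[0,0,0.04,0,0,0],[0,0,0.035,0,0,0],[0,0,0.015,0,0,0],[0,0,0,0,0,0],[0,0,0,0,0,0]]]}}

```text
clock: 18.92
position: [0.6372, -0.0528, 0.0819]
ee_rot: [0.308, 3.125, 0.0]
force: [0.1, -0.4, -1.3]
width: 0.649
gripper_force: 25.0
```

Run:
```python
from h import *
go(.6373,-.0528,.0553,78.8)
```

```text
pos [ 0.6372 -0.0528  0.0819] yaw 78.8 turn [ 0.0004  0.0017 -0.0008] rows>= 1 shift [-0.0001 -0.      0.0266] j7 1.43 t 18.9 w 0.0596 gf 24.99969094991684
```

>>> {"api": "arm_command", "payload": {"targets": [[[0,0,0.012,0,0,0],[0,0,0.008,0,0,0],[0,0,0.0045,0,0,0],[0,0,0.002,0,0,0],[0,0,0,0,0,0],[0,0,0,0,0,0]]]}}

```text
clock: 19.68
position: [0.6366, -0.0526, 0.0544]
ee_rot: [0.307, 3.126, 0.0]
force: [0.1, -0.0, -2.3]
width: 0.65
gripper_force: 25.0
```

>>> {"api": "arm_command", "payload": {"targets": [[[0,0,0,0,0,0],[0,0,0,0,0,0],[0,0,0,0,0,0],[0,0,0,0,0,0],[0,0,-0.02,0,0,0],[0,0,-0.04,0,0,0],[0,0,-0.04,0,0,0],[0,0,0,0,0,0]]], "jaw": 0.074}}

```text
clock: 20.68
position: [0.6385, -0.0527, 0.1578]
ee_rot: [0.307, 3.12, 0.001]
force: [-1.0, 0.0, -0.1]
width: 0.802
gripper_force: 0.0
```

Run:
```python
from h import *
go(.4962,-.4015,.155,78.8)
```

```text
pos [ 0.6385 -0.0527  0.1578] yaw 78.8 turn [ 0.0013  0.0063 -0.0006] rows>= 1 shift [ 0.0719 -0.3698  0.0028] j7 1.43 t 20.7 w 0.0736 gf 0.0
```

>>> {"api": "arm_command", "payload": {"targets": [[[0.009,-0.0462,0,0,0,0],[0.009,-0.0462,0,0,0,0],[0.009,-0.0462,0,0,0,0],[0.009,-0.0462,0,0,0,0],[0.009,-0.0462,0,0,0,0],[0.009,-0.0462,0,0,0,0],[0.009,-0.0462,0,0,0,0],[0.009,-0.0462,0,0,0,0],[0,0,0,0,0,0],[0,0,0,0,0,0]]]}}

```text
clock: 21.92
position: [0.4936, -0.4003, 0.1533]
ee_rot: [-0.308, -3.126, -0.002]
force: [-0.4, 0.6, 0.3]
width: 0.806
gripper_force: 0.0
```

Run:
```python
from h import *
go(.4962,-.4018,.039,78.8)
w=cam('wrist');P=cloud(w);m=(np.hypot(P[...,0]-.496,P[...,1]+.402)<.045)&(P[...,2]>.036)&(P[...,2]<.05);q=P[m]*1000
print(len(q),cv2.minEnclosingCircle(q[:,:2].astype(np.float32)))
```

```text
pos [ 0.4936 -0.4003  0.1533] yaw 78.8 turn [ 0.0012 -0.0011 -0.0007] rows>= 1 shift [-0.0028 -0.001   0.1143] j7 2.05 t 21.9 w 0.074 gf 0.0
2996 ((496.7926330566406, -405.462890625), 23.968690872192383)
```

>>> {"api": "arm_command", "payload": {"targets": [[[-0.0035,-0.003,0.04,0,0,0],[0,0,0.035,0,0,0],[0,0,0.024,0,0,0],[0,0,0.015,0,0,0],[0,0,0,0,0,0],[0,0,0,0,0,0]]]}}

```text
clock: 22.72
position: [0.4974, -0.4047, 0.0412]
ee_rot: [0.306, 3.125, -0.001]
force: [0.0, 0.3, 0.8]
width: 0.802
gripper_force: 0.0
```

>>> {"api": "arm_command", "payload": {"targets": [[[0,0,0,0,0,0],[0,0,0,0,0,0],[0,0,0,0,0,0],[0,0,0,0,0,0],[0,0,0,0,0,0]]], "jaw": 0.035, "newtons": 22}}

```text
clock: 23.35
position: [0.4968, -0.4048, 0.0405]
ee_rot: [0.307, 3.126, -0.0]
force: [-0.8, 0.7, 3.9]
width: 0.516
gripper_force: 22.0
```

>>> {"api": "arm_command", "payload": {"targets": [[[0,0,-0.02,0,0,0],[0,0,-0.04,0,0,0],[0,0,-0.05,0,0,0],[0,0,-0.02,0,0,0],[0,0,0,0,0,0]]]}}

```text
clock: 23.98
position: [0.4975, -0.4053, 0.1729]
ee_rot: [0.307, 3.123, -0.003]
force: [-0.7, -0.1, -0.7]
width: 0.517
gripper_force: 22.0
```

Run:
```python
from h import *
go(.5593,.0636,.17,78.8)
```

```text
pos [ 0.4975 -0.4053  0.1729] yaw 78.8 turn [-0.0015  0.0039 -0.0005] rows>= 1 shift [0.0305 0.472  0.0029] j7 2.05 t 24.0 w 0.0475 gf 21.999866366386414
```

>>> {"api": "arm_command", "payload": {"targets": [[[0.0031,0.0472,0,0,0,0],[0.0031,0.0472,0,0,0,0],[0.0031,0.0472,0,0,0,0],[0.003,0.0472,0,0,0,0],[0.003,0.0472,0,0,0,0],[0.003,0.0472,0,0,0,0],[0.003,0.0472,0,0,0,0],[0.003,0.0472,0,0,0,0],[0.003,0.0472,0,0,0,0],[0.003,0.0472,0,0,0,0]]]}}

```text
clock: 25.22
position: [0.558, 0.0656, 0.1692]
ee_rot: [-0.307, -3.125, 0.001]
force: [0.4, -0.7, -0.4]
width: 0.519
gripper_force: 22.0
```

>>> {"api": "arm_command", "payload": {"targets": [[[0,0,0.02,0,0,0],[0,0,0.04,0,0,0],[0,0,0.03,0,0,0],[0,0,0,0,0,0],[0,0,0,0,0,0]]]}}

```text
clock: 25.85
position: [0.559, 0.0642, 0.0807]
ee_rot: [0.307, 3.126, 0.0]
force: [0.3, 0.1, -0.9]
width: 0.518
gripper_force: 22.0
```

Run:
```python
from h import *
go(.5593,.0636,.0548,78.8)
```

```text
pos [0.559  0.0642 0.0807] yaw 78.8 turn [ 0.      0.0001 -0.0005] rows>= 1 shift [-0.0004 -0.0005  0.0259] j7 1.19 t 25.9 w 0.0476 gf 21.999889612197876
```

>>> {"api": "arm_command", "payload": {"targets": [[[0,-0.0005,0.012,0,0,0],[0,0,0.008,0,0,0],[0,0,0.004,0,0,0],[0,0,0.002,0,0,0],[0,0,0,0,0,0],[0,0,0,0,0,0]]]}}

```text
clock: 26.6
position: [0.5589, 0.0637, 0.0544]
ee_rot: [0.307, 3.126, 0.0]
force: [-0.1, -0.1, -0.9]
width: 0.519
gripper_force: 22.0
```

>>> {"api": "arm_command", "payload": {"targets": [[[0,0,0,0,0,0],[0,0,0,0,0,0],[0,0,0,0,0,0],[0,0,0,0,0,0],[0,0,-0.02,0,0,0],[0,0,-0.04,0,0,0],[0,0,-0.06,0,0,0],[-0.01,-0.05,-0.05,0,0,0],[0,0,0,0,0,0]]], "jaw": 0.064}}

```text
clock: 27.72
position: [0.5609, 0.0151, 0.2219]
ee_rot: [0.315, 3.118, -0.001]
force: [-0.1, 0.5, -0.6]
width: 0.698
gripper_force: 0.0
```

>>> {"api": "arm_command", "payload": {"targets": [[[0,-0.05,0,0,0,0],[0,-0.05,0,0,0,0],[0,-0.05,0,0,0,0],[0,-0.05,0,0,0,0],[0,-0.05,0,0,0,0],[0,0,0,0,0,0],[0,0,0,0,0,0]]]}}

```text
clock: 28.6
position: [0.51, -0.2252, 0.2173]
ee_rot: [-0.307, -3.126, -0.001]
force: [0.0, 0.9, 0.1]
width: 0.701
gripper_force: 0.0
```

Run:
```python
from h import *
t=cam('top');s=cam('scene')
a=cv2.resize(t['pixels'][140:250,270:400],(390,330),interpolation=2);b=cv2.resize(s['pixels'][205:355,205:370],(390,330),interpolation=2)
cv2.imwrite('pics/f.png',np.hstack([a,b])[:,:,::-1])
for n,im in(('top',t),('scene',s)):
    P=cloud(im)
    for k,x,y in((35,.6565,.0444),(48,.5593,.0636),(60,.6373,-.0528)):
        q=P[(np.hypot(P[...,0]-x,P[...,1]-y)<.05)&(P[...,2]>.046)&(P[...,2]<.07)]*1000
        print(n,k,len(q) and (cv2.minEnclosingCircle(q[:,:2].astype(np.float32)),np.percentile(q[:,2],[50,90]).round(1)))
```

```text
top 35 (((656.375, 47.08460235595703), 17.490234375), array([51.4, 53.9]))
top 48 (((559.349609375, 67.42826843261719), 23.844240188598633), array([50.8, 53.7]))
top 60 (((636.3419189453125, -48.6431770324707), 29.93203353881836), array([50.9, 53.6]))
scene 35 (((656.1945190429688, 44.74351119995117), 18.07292366027832), array([49.1, 51. ]))
scene 48 (((558.2960815429688, 65.43513488769531), 24.01336097717285), array([49.4, 51.3]))
scene 60 (((634.7613525390625, -50.69511795043945), 31.03582191467285), array([49.2, 51.1]))
```

View pics/f.png

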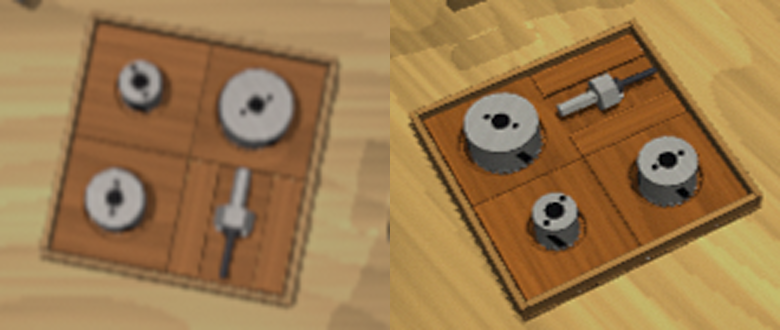

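All three saws sit in their own rings (top view (140,85), (115,198), (257,107)) at the same height, about 31 mm above the blocks, and within about 5 mm of centre. The mandrel lies in its slot at (234,218).

```bash
python3 -c "
from cell import arm
print(arm.sign_off())"
```

```text
the job is handed in; nothing more can be done
None
```

I handed the job in at about 29 s: the three hole saws stand in their own recesses and the mandrel lies in its slot, checked in the top and scene views. The arm never went near the coupling or spade bit, but I did not re-measure them, and sign-off returned no verdict.

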